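# Lock a glaze test tile in its mount and press the dust cover home

### The job

Get the glaze test tile ready for carrying: turn the wooden turnbutton on the plywood mount so that its arm lies fully over the tile, then put the white dust cover over tile and turnbutton and press it straight down until both spring catches snap over its rim. Keep pressing after the snap, so that the rubber seal under the rim stays squeezed, and finish like that, with the fingers still pressing on the cover; leave the tile in its recess and the other things on the table where they are.

Things in the scene. Friction and masses are not known exactly. Their poses are not given: they have to be found in the camera images.
- mount_seat (a point): Centre of the top face of the sample mount, a fixed plywood board 130 (x) x 150 (y) x 12 mm that does not slide; axes x across, y along, z up. The closed cover belongs centred here, long side along y. Two outward-leaning end guides at y = +-67 mm, 14 mm high, leave it about 5 mm of play along y. The turnbutton's pivot is at y = +38 mm.
- turnbutton (a joint): Angle of the wooden turnbutton about its upright pivot, rad. 0 = secured, at a stop: its arm points to the mount's -y, over the end of the tile. Grows counter-clockwise seen from above as it opens; at pi/2 the arm points to the mount's +x, in the way of the cover. Stays where it is left (0.03 N m friction).
- turnbutton_grip (a point): Centre of the turnbutton's upright finger grip, on the pivot axis, 22 mm above the board. Grip 9 mm thick (x) x 24 long (y) x 10 high, top 27 mm above the board. It stands on the arm, 10 wide, 6 thick, underside 11 mm above the board, which reaches 34 mm from the pivot along this frame's -y. The frame turns with the turnbutton.
- cover_grip (a point): Centre of the rib on top of the loose white plastic dust cover, 44 mm above its lower rim. Rib 12 mm thick (x) x 50 long (y), standing 23 mm above the cover's flat top. The cover starts upright on the table. The catches snap, and the force drops, when this point is about 49.5 mm above mount_seat; pressed on, it goes down to 46.5 mm.
- seal (a joint): How far the sprung black rubber seal frame (64 x 116 mm, its free top 6 mm above the board) is squeezed down, in m: 0 = free, 0.0005 = cover snapped on but not pressed, 0.0035 = fully squeezed; about 3 N per mm.
- catch_far (a joint): Outward travel in m of the steel wedge-nosed spring catch on the mount's +x side; 0 = sprung in, tip 28 mm from the mount's centre. The nose is 25 mm wide, 8.5 to 22 mm above the board and slopes 8 mm outward toward its top; housing behind it to 61 mm out, 25 mm high. It goes out 3 mm to let the flange pass, then springs back to 0.
- catch_near (a joint): The same as catch_far for the catch on the mount's -x side, facing the other.
- tile_mid (a point): Centre of the glaze test tile, 37 x 58 x 9 mm, pale at one end and dark brown at the other, lying loose in the recess of the mount, which it leaves by sliding up only.
- tile_seat (a point): Where the tile's centre belongs: centre of the recess, 4.5 mm above the board.
- cover: The dust cover, origin at the centre of its lower rim, axes as its rib: an open-bottomed box 54 (x) x 116 (y) x 32 mm high, 3 mm walls, about 100 g, with a 3 mm thick flange along the bottom of both long sides, 62 mm over the flanges. Its two ends are alike. About 8 to 15 N straight down on it pushes the catches aside.
- stamp_1: A pale wooden stamp, 34 mm wide, 54 mm high, a bystander; origin under its centre.
- test_tile_2: Another glaze test tile, 37 x 58 x 9 mm, pale and grey-blue, lying alone on the table beyond the mount, a bystander; origin under its centre.

How it is judged:
On the way, in this order (a step that is already met when the one before it is completed fails the run):
1. the turnbutton lies over the tile (value of joint turnbutton below 0.15 rad), for 0.2 s.
2. the cover is snapped on: rim down under both catches, catches sprung back (z of cover_grip in the frame of mount_seat below 0.0505 m and horizontal distance between cover_grip and mount_seat below 0.008 m and angle between cover's own z axis and vertical below 0.06 rad and value of joint each of catch_far, catch_near below 0.0015 m), for 0.1 s.
At the end, for the whole second after the job is handed in: Still pressing: cover level, within 8 mm and 0.1 rad of its place, both catches back within 1.5 mm, seal squeezed over 1.2 mm, fingers on the cover with over 2 N, cover still; turnbutton within 0.2 rad of secured, tile within 6 mm of its recess centre (value of joint turnbutton below 0.2 rad and distance between tile_mid and tile_seat below 0.006 m and z of cover_grip in the frame of mount_seat below 0.0495 m and horizontal distance between cover_grip and mount_seat below 0.008 m and angle between the y axis of cover and the y axis of mount_seat, either way round below 0.1 rad and angle between cover's own z axis and vertical below 0.06 rad and value of joint each of catch_far, catch_near below 0.0015 m and value of joint seal above 0.0012 m and contact force between the fingers and cover above 2 N and linear speed of cover below 0.02 m/s); the arm keeps its last pose, push and grip.
It fails at once if a bystander (the wooden stamp or the spare tile) is shoved more than 3 cm (distance of any of stamp_1, test_tile_2 from where it was at the start of the episode above 0.03 m).
It also fails if it takes over 64 s, if anything falls off the work surface, if the arm or the gripper's body presses on something with over 40 N, if the wrist force passes 120 N, or if a joint passes its speed limit or range.

### The arm

A 6-joint arm with a two-finger parallel gripper is mounted at the origin on a cart in front of the work surface, level with it; the furniture and walls round the work are solid. World frame = base frame: x ahead of the robot, y to its left, z up, the work surface at z = 0. Lengths are in m, angles in rad, forces in N, time in s.
With the tool pointing down it reaches from about 0.375 to 0.9 m from the base axis. Payload 3.1 kg.
Tool frame: the origin (TCP) lies at the very end of the fingers, on their centre line; the grasp point (between the pads) lies 19 mm behind it; z points along the fingers, y is the direction in which the jaws open and shut (so a half turn about z gives the same grasp; the last joint's range is limited). The gripper opens to 87 mm and grips with 3 to 60 N. Pads are 19 mm wide; open, the fingers measure 117 mm over their backs; the gripper's body (75 mm by 190 mm) begins 51 mm behind the grasp point.
Start: joints at [1.083, 0.527, 1.433, -0, 1.181, -0.178], TCP at [0.191, 0.595, 0.201] pointing down, gripper open.
Joint ranges: [-3.08, 3.08], [-0.75, 2.2], [0.22, 2.44], [-1.43, 4.57], [0, 2.65], [-2.85, 2.85]. Speed limits (rad/s): [2.79, 2.79, 3.14, 3.14, 3.14, 3.14].

### API

Orientations are given as a unit quaternion [x, y, z, w].
In Python, from rig import robot gives the robot as it stands.
- The arm moves only by the tool arm_command, never from a script. Its argument "targets" is a list of rows, each a list of 5 numbers: the shift along the tool's x, y, z in cm, then the turn about the tool's z in rad, then the finger opening in cm, from 0 to 8.7. In form: [[dx, dy, dz, spin, hand], ...]. A call has 1 to 5 rows; each row is the pose to reach, as a shift and turn from the pose commanded when the call began, along the tool's axes at that moment; what a row does not reach only later rows make up. A row lasts 1/8 s, in which the tool goes at most 62.5 mm and 10.7 degrees, less where a joint would pass 70% of its speed; a pose out of reach is approached as far as the arm can. A call with a gripper value outside its range is refused whole. The fingers move at their own pace and stop on an object; "newtons" is the grip in N (left out, the last holds). Time passes only in rows, so rows that repeat a pose let the fingers close. It gives the time, the measured TCP pose, the force and the opening at its end, in the units of the state.
- robot.get_obs(): the state, without advancing time (a new reading comes with each control period).
- robot.camera(name): name is "side" or "top" or "wrist"; returns (picture, depth): 480x640x3 uint8, red, green, blue; 480x640 float32, m along the optical axis (not along the pixel's ray), 0 where there is no reading.
- robot.camera_model(name): a dict with "mtx" (3x3 intrinsics, pixels), "extrinsics" (4x4, takes a point from world to camera coordinates). Camera axes: x right, y up, looking along -z (the intrinsics and any distortion apply to the point x, -y, -z); pixel columns grow to the right and rows downward; lengths in m; the calibration is good to about 2 mm. The wrist camera is an equidistant fisheye: a pixel r from the principal point sees the ray r / f radians off the axis. A picture is of the moment at which its call begins: read the wrist's pose just before it. camera_model takes no time and is no camera call; for the wrist camera it gives the pose at the moment of the call.
- robot.hand_in(): hands the job in, once; it reports no verdict.
The state is a dict: "time": time; "q": joint angles; "joint_velocities": joint speeds; "joint_torque": joint torques, N m; "position": TCP position; "tool_rot": TCP orientation; "ft_force": force on the tool from outside, world axes, zero at the start; "moment": the same for the moment, N m; "grip_width": finger opening in m.
Only numpy, scipy, OpenCV 4.12 (cv2) and the standard library are available. Lean on these libraries where they do the work, as an engineer would, in place of code of your own. Each camera call takes 0.05 s, during which the arm holds its last target.

## Working session

There is one attempt and no reset: what is moved stays moved. The work goes in short steps, Python scripts to look and compute and a tool call to move; the robot and the scene stay as the last step left them, time stands still between calls to the robot, and variables do not carry over. Pictures are saved under pics/ and viewed, and the job is handed in when it is done.

Besides the shell and the picture viewer there is one more tool, called after "Emit:" as name([rows], argument=value, ...), one row to a line, values as JSON. arm_command: Moves the arm, as the interface text tells. Its arguments: {"type":"object","properties":{"targets":{"type":"array","items":{"type":"array","items":{"type":"number"}}},"newtons":{"type":"number"}},"required":["targets"]}

```bash
ls; mkdir -p pics
python3 - <<'E'
from rig import robot
import cv2, numpy as np
o=robot.get_obs(); print(o)
for n in ["top","side"]:
    im,d=robot.camera(n)
    cv2.imwrite(f"pics/{n}0.png",im[:,:,::-1]); np.savez(f"{n}0.npz",im=im,d=d)
    m=robot.camera_model(n); print(n,m)
print(robot.camera_model("wrist"))
E
```

```text
pics
{'time': 0.0, 'q': array([ 1.08254034e+00,  5.28459729e-01,  1.43388158e+00,  6.62018509e-06,
        1.18137822e+00, -1.78528615e-01]), 'joint_velocities': array([-0.00192774, -0.00031714, -0.0006203 ,  0.00102601, -0.00061738,
       -0.00134365]), 'joint_torque': array([-1.17540923e-03, -4.40052545e+01, -1.76586431e+01,  6.31208997e-02,
        5.82629757e-02, -1.56491142e-04]), 'position': array([0.19012344, 0.59458122, 0.19998222]), 'tool_rot': array([ 1.54246578e-01,  9.88031812e-01, -1.00387975e-03, -3.50902517e-04]), 'ft_force': array([-0.5879533 , -0.46823023,  0.13765891]), 'moment': array([ 0.02545241, -0.00220471,  0.00436683]), 'grip_width': 0.0870655418300942}
top {'mtx': array([[605.36080403,   0.        , 323.86151236],
       [  0.        , 605.36080403, 240.05692016],
       [  0.        ,   0.        ,   1.        ]]), 'extrinsics': array([[ 0.13221334, -0.99122052, -0.00122787, -0.25922861],
       [ 0.9692769 ,  0.12902699,  0.20941423, -0.47444909],
       [-0.20741726, -0.02887751,  0.97782625, -0.90983639],
       [ 0.        ,  0.        ,  0.        ,  
[... 165 characters left out ...]
   1.        ]]), 'extrinsics': array([[-0.99934789,  0.03404043, -0.01204353,  0.50682803],
       [-0.0303197 , -0.60995772,  0.79185371, -0.16626565],
       [ 0.019609  ,  0.79170249,  0.61059206, -0.72365276],
       [ 0.        ,  0.        ,  0.        ,  1.        ]])}
{'mtx': array([[371.64829954,   0.        , 321.38563769],
       [  0.        , 371.64829954, 239.00514893],
       [  0.        ,   0.        ,   1.        ]]), 'extrinsics': array([[ 0.30553262,  0.95218061, -0.00137742, -0.62429305],
       [-0.9185426 ,  0.29435723, -0.26388125,  0.03061262],
       [-0.25085716,  0.08188955,  0.96455419, -0.38989486],
       [ 0.        ,  0.        ,  0.        ,  1.        ]])}
```

View pics/top0.png

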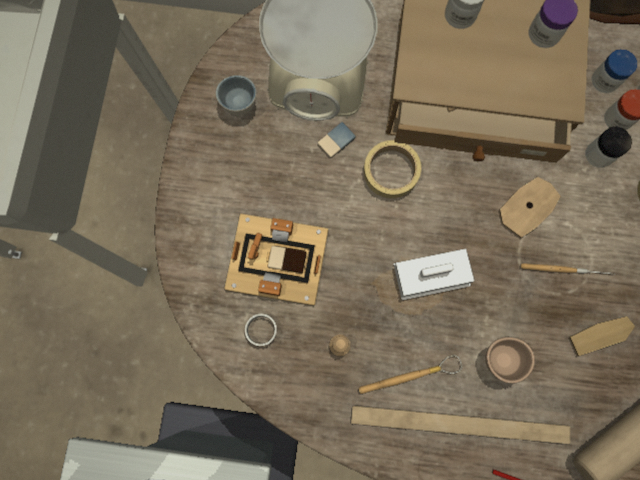

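View pics/side0.png

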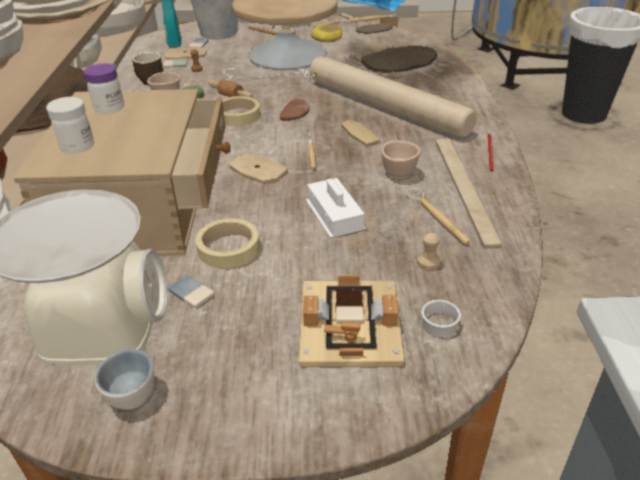

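The top view shows the mount at about (277,259), with the turnbutton on its left (world +y) side. The white cover is at (434,273), the spare tile at (336,140) and the stamp at (340,345). I'll zoom in next.

```bash
cat > h.py <<'E'
import numpy as np, cv2
from rig import robot
def ray(n,u,v,m=None):
    m=m or robot.camera_model(n); K=m["mtx"];E=m["extrinsics"];R=E[:3,:3];t=E[:3,3]
    a=(u-K[0,2])/K[0,0]; b=(v-K[1,2])/K[1,1]
    if n=="wrist":
        r=np.hypot(a,b); s=np.sin(r)/r if r>1e-9 else 1; d=np.array([a*s,-b*s,-np.cos(r)])
    else: d=np.array([a,-b,-1.])
    return -R.T@t, R.T@d
def onz(n,u,v,z,m=None):
    c,d=ray(n,u,v,m); return c+d*(z-c[2])/d[2]
def cloud(n,d):
    m=robot.camera_model(n);K=m["mtx"];E=m["extrinsics"]
    v,u=np.mgrid[:480,:640]; p=np.stack([(u-K[0,2])/K[0,0]*d,-(v-K[1,2])/K[1,1]*d,-d],-1)
    return (p-E[:3,3])@E[:3,:3]
E
python3 - <<'E'
from h import *
a=np.load("top0.npz");im=a["im"];
cv2.imwrite("pics/t_mount.png",cv2.resize(im[205:315,215:345,::-1],None,fx=5,fy=5,interpolation=cv2.INTER_CUBIC))
cv2.imwrite("pics/t_cover.png",cv2.resize(im[240:310,385:485,::-1],None,fx=6,fy=6,interpolation=cv2.INTER_CUBIC))
P=cloud("top",a["d"])
print("table",P[340,290],P[200,250])
print("board",P[222,248],P[298,312])
print("cover",P[290,434],P[270,434])
b=np.load("side0.npz");im=b["im"]
cv2.imwrite("pics/s_mount.png",cv2.resize(im[265:375,290:415,::-1],None,fx=5,fy=5,interpolation=cv2.INTER_CUBIC))
E
```

```text
table [ 0.34455383 -0.16036592 -0.00151651] [ 0.56803687 -0.05919964 -0.00222644]
board [ 0.52708226 -0.06371698  0.00891394] [ 0.41539445 -0.18672965  0.00943491]
cover [ 0.4532844  -0.38021174  0.01736006] [ 0.47900858 -0.37129792  0.05387919]
```

View pics/t_mount.png

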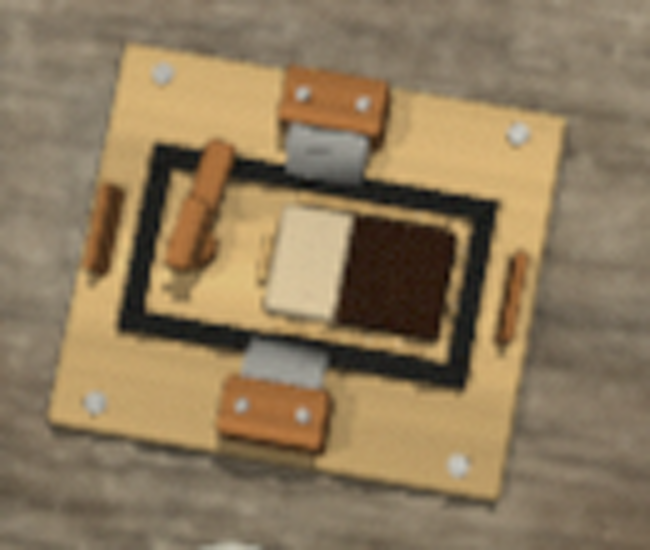

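View pics/t_cover.png

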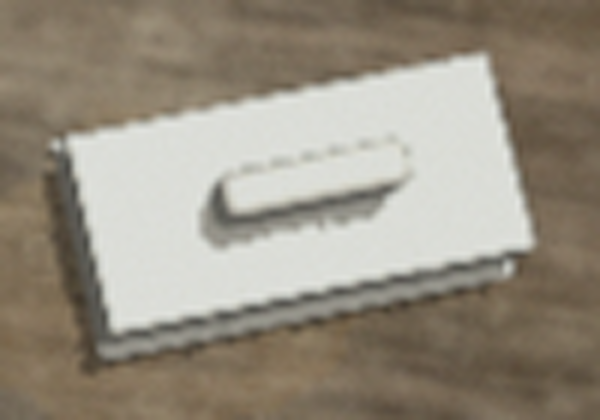

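View pics/s_mount.png

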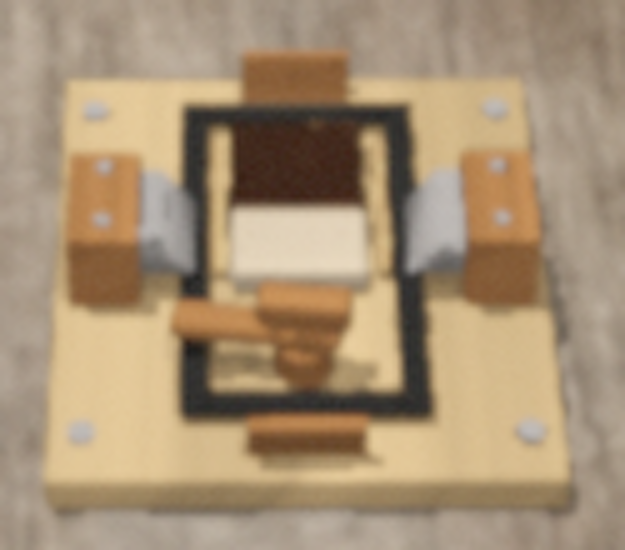

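Run:
```python
from h import *
def px(x,y,s,ou,ov): return (x+.5)/s-.5+ou,(y+.5)/s-.5+ov
def tp(x,y,z): return onz("top",*px(x,y,5,215,205),z)
def sp(x,y,z): return onz("side",*px(x,y,5,290,265),z)
def cp(x,y,z): return onz("top",*px(x,y,6,385,240),z)
def rep(nm,C):
    # order: +y+x, -y+x, -y-x, +y-x
    C=np.array(C); c=C.mean(0); ey=(C[0]+C[3]-C[1]-C[2]); ex=C[0]+C[1]-C[2]-C[3]
    print(nm,c.round(4),"yaw from y",np.arctan2(-ey[0],ey[1]).round(4),"from x",np.arctan2(ex[1],ex[0]).round(4),"size",(np.linalg.norm(ex)/2).round(4),(np.linalg.norm(ey)/2).round(4))
    return c,np.arctan2(-ey[0],ey[1])
c,yaw=rep("mount top",[tp(*p,.012) for p in [(125,44),(565,120),(497,500),(52,424)]])
rep("tile top",[tp(*p,.021) for p in [(283,205),(457,228),(437,340),(265,310)]])
rep("seal top",[tp(*p,.018) for p in [(155,143),(497,202),(465,388),(120,330)]])
# side: +x on left, +y at bottom
rep("mount side",[sp(*p,.012) for p in [(47,487),(66,80),(522,80),(568,487)]])
rep("cover top",[cp(*p,.032) for p in [(68,137),(487,53),(535,248),(108,333)]])
r=[cp(*p,.055) for p in [(222,180),(405,143),(410,178),(232,217)]];rep("rib",r)
R=lambda p:(np.array([[np.cos(yaw),np.sin(yaw)],[-np.sin(yaw),np.cos(yaw)]])@(p-c)[:2]).round(4)
print("grip top ends",R(tp(200,200,.039)),R(tp(183,262,.039)),"arm tip",R(tp(222,145,.029)))
print("catch tips",R(tp(322,180,.0205)),R(tp(287,345,.0205)))
piv=c[:2]+np.array([[np.cos(yaw),-np.sin(yaw)],[np.sin(yaw),np.cos(yaw)]])@[0,.038];print("pivot",piv)
print("stamp",onz("top",340,345,.05)); print("tile2",onz("top",336,140,.009))
```

```text
mount top [ 0.4718 -0.1203  0.012 ] yaw from y -0.0399 from x -0.0321 size 0.1283 0.1477
tile top [ 0.472  -0.1377  0.021 ] yaw from y -0.0215 from x -0.0258 size 0.0363 0.057
seal top [ 0.4721 -0.1205  0.018 ] yaw from y -0.0386 from x -0.0263 size 0.0626 0.114
mount side [ 0.4735 -0.1195  0.012 ] yaw from y -0.0398 from x -0.0463 size 0.1282 0.1509
cover top [ 0.4806 -0.3759  0.032 ] yaw from y 0.3303 from x 0.3148 size 0.0535 0.1158
rib [ 0.4803 -0.3764  0.055 ] yaw from y 0.3407 from x 0.2977 size 0.0096 0.0484
grip top ends [0.0117 0.0359] [-0.0091  0.0373] arm tip [0.0326 0.0339]
catch tips [0.0285 0.0006] [-0.0271  0.0016]
pivot [ 0.47327946 -0.08234389]
stamp [ 0.34514902 -0.24044328  0.05      ]
tile2 [ 0.69001879 -0.19050933  0.009     ]
```

```bash
cat >> h.py <<'E'
def psi_now(o=None):
    from scipy.spatial.transform import Rotation as Ro
    o=o or robot.get_obs(); M=Ro.from_quat(o["tool_rot"]).as_matrix(); return np.arctan2(M[1,1],M[0,1]),M
def go(x,y,z,psi):
    o=robot.get_obs(); p,M=psi_now(o); d=M.T@(np.array([x,y,z])-o["position"])
    s=(p-psi+np.pi/2)%np.pi-np.pi/2
    print("t",round(o["time"],2),"pos",o["position"].round(4),"psi",round(p,4),"F",o["ft_force"].round(2),"w",round(o["grip_width"],4))
    print("shift cm",(d*100).round(2),"spin",round(s,3),"q6 end~",round(np.arctan2(y,x)-(p-s),3))
E
python3 - <<'E'
from h import *
P=cloud("top",np.load("top0.npz")["d"]).reshape(-1,3)
a=np.array([.19,.595]);b=np.array([.473,-.082])
s=np.clip(((P[:,:2]-a)@(b-a))/((b-a)@(b-a)),0,1); dist=np.linalg.norm(P[:,:2]-a-s[:,None]*(b-a),axis=1)
k=(dist<.15)&(P[:,2]>.06); print(k.sum(),P[k].max(0) if k.any() else "")
P=cloud("side",np.load("side0.npz")["d"]).reshape(-1,3)
dist=np.linalg.norm(P[:,:2]-a-np.clip(((P[:,:2]-a)@(b-a))/((b-a)@(b-a)),0,1)[:,None]*(b-a),axis=1)
k=(dist<.15)&(P[:,2]>.06)&(P[:,1]>-1); print(k.sum(),P[k].max(0) if k.any() else "")
go(.473,-.082,.16,1.41)
E
```

```text
450 [0.48695386 0.30684128 0.11939893]
0 
t 0.1 pos [0.1902 0.5946 0.2001] psi 1.261 F [-0.21  0.89  0.32] w 0.0867
shift cm [-47.57 -55.81   4.1 ] spin -0.149 q6 end~ -1.582
```

Emit:
arm_command([
  [-4,-5,-2,0,8.7],
  [-8,-10,-2,-0.03,8.7],
  [-12,-14,-2,-0.05,8.7],
  [-16,-18.5,-2,-0.08,8.7],
  [-20,-23,-2,-0.1,8.7],
])

```text
time: 0.72
position: [0.3113, 0.3134, 0.2208]
tool_rot: [0.104, 0.995, -0.0, 0.0]
ft_force: [1.2, -0.1, -0.3]
grip_width: 0.0874
```

```bash
python3 -c "
from h import *
go(.473,-.082,.16,1.41)"
```

```text
t 0.72 pos [0.3113 0.3134 0.2208] psi 1.3623 F [ 1.21 -0.09 -0.28] w 0.0874
shift cm [-24.01 -35.34   6.09] spin -0.048 q6 end~ -1.582
```

Emit:
arm_command([
  [-3,-5,0,0,8.7],
  [-7,-10,0,-0.02,8.7],
  [-10.5,-15,0,-0.03,8.7],
  [-14,-20,1,-0.05,8.7],
  [-17,-25,2,-0.05,8.7],
])

```text
time: 1.35
position: [0.426, 0.0332, 0.2008]
tool_rot: [0.08, 0.997, 0.0, 0.001]
ft_force: [0.7, 0.4, -0.0]
grip_width: 0.0869
```

```bash
python3 -c "
from h import *
go(.473,-.082,.16,1.41)"
```

```text
t 1.35 pos [0.426  0.0332 0.2008] psi 1.4106 F [ 0.7   0.37 -0.  ] w 0.0869
shift cm [ -6.48 -10.62   4.09] spin 0.001 q6 end~ -1.582
```

Emit:
arm_command([
  [-3,-5,1,0,8],
  [-6.5,-10.6,3,0,6],
  [-6.5,-10.6,4,0,4.5],
  [-6.5,-10.6,4,0,4.5],
])

```text
time: 1.85
position: [0.4709, -0.0793, 0.1597]
tool_rot: [0.081, 0.997, 0.001, -0.002]
ft_force: [-0.5, 1.3, 0.6]
grip_width: 0.058
```

Run:
```python
from h import *
go(.473,-.082,.16,1.41)
m=robot.camera_model("wrist"); im,d=robot.camera("wrist"); cv2.imwrite("pics/w1.png",im[:,:,::-1]); np.savez("w1.npz",im=im,d=d,mtx=m["mtx"],extrinsics=m["extrinsics"])
```

```text
t 1.85 pos [ 0.4709 -0.0793  0.1597] psi 1.4095 F [-0.46  1.29  0.57] w 0.058
shift cm [-0.25 -0.24 -0.03] spin -0.0 q6 end~ -1.582
```

View pics/w1.png

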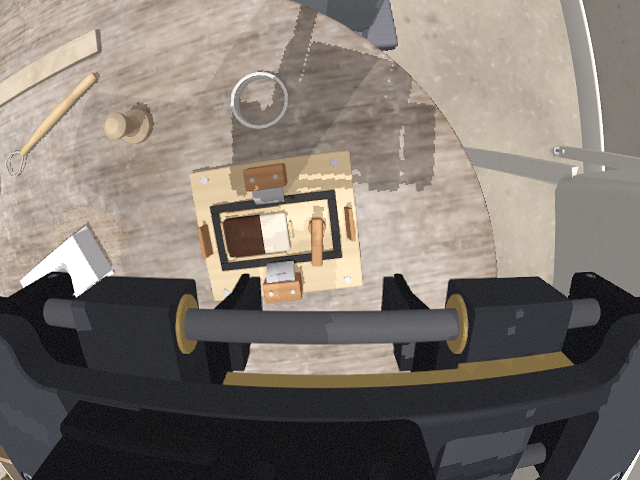

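The wrist view shows the whole mount, roughly u 190–362 and v 152–300. The turnbutton is at (317,240) with its arm pointing to the catch_far side. I'll zoom in and measure it.

Run:
```python
from h import *
im=np.load("w1.npz")["im"]
cv2.imwrite("pics/w1z.png",cv2.resize(im[145:305,180:375,::-1],None,fx=4,fy=4,interpolation=cv2.INTER_CUBIC)[:600,:800])
```

```text
(no output)
```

View pics/w1z.png

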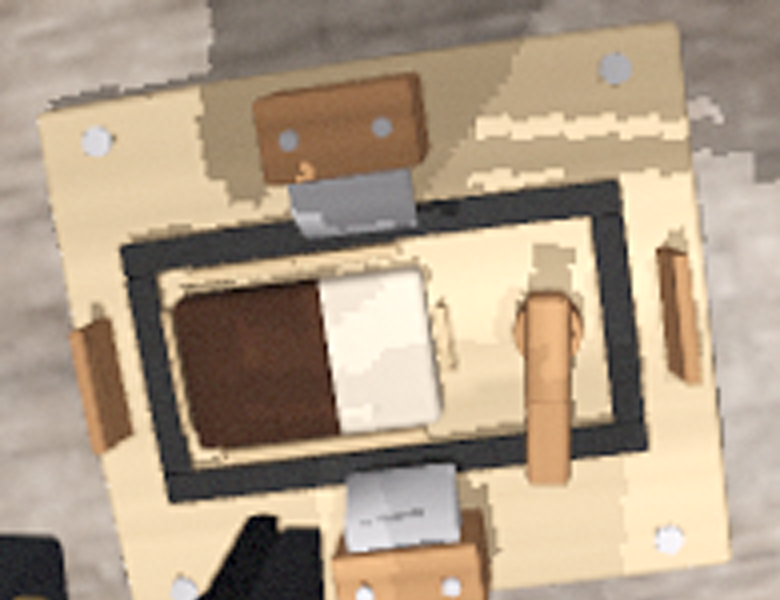

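Run:
```python
from h import *
z=np.load("w1.npz"); m={"mtx":z["mtx"],"extrinsics":z["extrinsics"]}
def wp(x,y,zz): return onz("wrist",(x+.5)/4-.5+180,(y+.5)/4-.5+145,zz,m)
C=[wp(*p,.018) for p in [(648,447),(170,500),(122,247),(618,180)]]  # +y+x,-y+x,-y-x,+y-x
C=np.array(C);c=C.mean(0);ey=C[0]+C[3]-C[1]-C[2];ex=C[0]+C[1]-C[2]-C[3]
print("seal c",c,"yaw",np.arctan2(-ey[0],ey[1]),np.arctan2(ex[1],ex[0]),np.linalg.norm(ex)/2,np.linalg.norm(ey)/2)
C=[wp(*p,.012) for p in [(40,117),(677,22)]];print("board -x edge corners",C, )
g=wp(549,346,.039);a=wp(549,292,.039);b=wp(550,402,.039);t=wp(548,480,.029)
print("grip",g,"ends",a,b,"dir",np.arctan2(*(b-a)[1::-1]),"tip",t, "dir",np.arctan2(*(t-g)[1::-1]), np.linalg.norm((t-g)[:2]))
P=cloud if 0 else None
```

```text
seal c [ 0.47247328 -0.12101296  0.018     ] yaw -0.040178117855642334 -0.04342361574792726 0.06175260339147553 0.11383037250486532
board -x edge corners [array([ 0.40649791, -0.19189282,  0.012     ]), array([ 0.41156489, -0.04427685,  0.012     ])]
grip [ 0.47340101 -0.08292969  0.039     ] ends [ 0.46193363 -0.08102274  0.039     ] [ 0.48554679 -0.08473724  0.039     ] dir -0.15602799837233575 tip [ 0.50618399 -0.08872175  0.029     ] dir -0.17487406991399032 0.03329072127506219
```

```bash
python3 -c "
from h import *
go(.4737,-.0828,.032,1.411)"
```

```text
t 1.9 pos [ 0.4709 -0.0786  0.1603] psi 1.411 F [0.55 0.42 0.26] w 0.0543
shift cm [-0.38 -0.39 12.83] spin 0.0 q6 end~ -1.584
```

Emit:
arm_command([
  [-0.4,-0.4,4,0,3.2],
  [-0.4,-0.4,8,0,3.0],
  [-0.4,-0.4,10,0,3.0],
  [-0.4,-0.4,11.5,0,3.0],
  [-0.4,-0.4,11.5,0,3.0],
])

```text
time: 2.52
position: [0.4746, -0.0823, 0.0458]
tool_rot: [0.079, 0.997, 0.0, -0.001]
ft_force: [-0.2, -0.3, -0.1]
grip_width: 0.0303
```

Run:
```python
from h import *
go(.4737,-.0828,.032,1.411)
im,d=robot.camera("wrist"); cv2.imwrite("pics/w2.png",im[:,:,::-1])
im,d=robot.camera("side"); cv2.imwrite("pics/s2.png",cv2.resize(im[200:380,260:460,::-1],None,fx=3,fy=3))
```

```text
t 2.52 pos [ 0.4746 -0.0823  0.0458] psi 1.4134 F [-0.15 -0.33 -0.09] w 0.0303
shift cm [ 0.08 -0.07  1.38] spin 0.002 q6 end~ -1.584
```

View pics/w2.png

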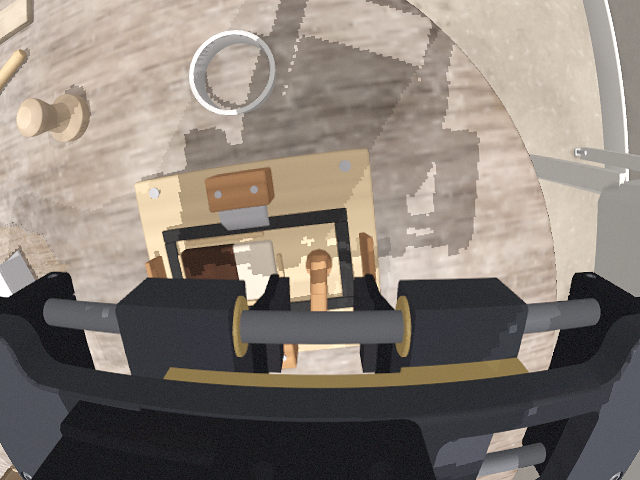

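View pics/s2.png

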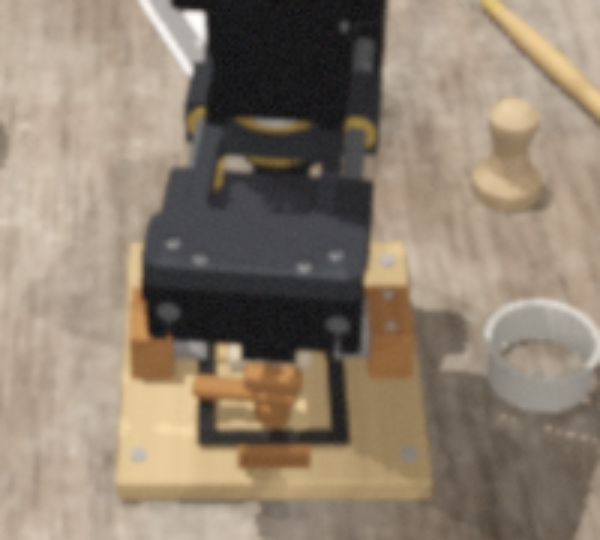

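The wrist view has the grip at u≈318, centred between the fingers at 280 and 357. I'll lower the fingers and close them.

Emit:
arm_command([
  [0.1,-0.05,0.7,0,3.0],
  [0.1,-0.05,1.35,0,3.0],
  [0.1,-0.05,1.35,0,1.2],
  [0.1,-0.05,1.35,0,0.5],
  [0.1,-0.05,1.35,0,0.5],
], newtons=15)

```text
time: 3.25
position: [0.4747, -0.0847, 0.0325]
tool_rot: [0.08, 0.997, -0.0, 0.0]
ft_force: [-0.2, 0.9, 1.3]
grip_width: 0.0091
```

Emit:
arm_command([
  [0,0,0,0,0.5],
  [0,0,0,0,0.5],
])

```text
time: 3.5
position: [0.4746, -0.0846, 0.0325]
tool_rot: [0.08, 0.997, -0.0, 0.0]
ft_force: [-0.4, -0.1, -1.0]
grip_width: 0.0053
```

Run:
```python
from h import *
go(.4737,-.0828,.032,-.04)
im,d=robot.camera("side"); cv2.imwrite("pics/s3.png",cv2.resize(im[200:380,260:460,::-1],None,fx=3,fy=3))
```

```text
t 3.5 pos [ 0.4746 -0.0846  0.0325] psi 1.411 F [-0.45 -0.12 -0.95] w 0.0053
shift cm [0.12 0.17 0.05] spin 1.451 q6 end~ -0.133
```

View pics/s3.png

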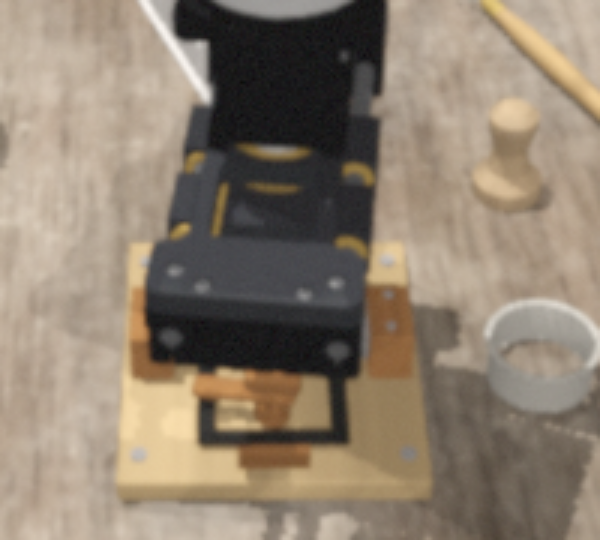

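Run:
```python
from h import *
def proj(n,p):
    m=robot.camera_model(n);K=m["mtx"];E=m["extrinsics"];c=E[:3,:3]@p+E[:3,3];return K[0,2]+K[0,0]*c[0]/-c[2],K[1,2]+K[1,1]*-c[1]/-c[2]
p=robot.get_obs()["position"]
for q in [p,np.array([.4737,-.0828,.039])]:
    u,v=proj("side",q);print((u-260)*3,(v-200)*3, proj("top",q))
im,d=robot.camera("wrist"); cv2.imwrite("pics/w3.png",cv2.resize(im[130:400,150:450,::-1],None,fx=2.2,fy=2.2))
im,d=robot.camera("top"); cv2.imwrite("pics/t3.png",cv2.resize(im[180:320,200:360,::-1],None,fx=4,fy=4))
```

```text
271.74618371628065 378.74558732746385 (np.float64(253.85840663093114), np.float64(251.56932422886518))
274.42103004104445 370.7124361724035 (np.float64(252.17775546225977), np.float64(251.2053984340696))
```

View pics/w3.png

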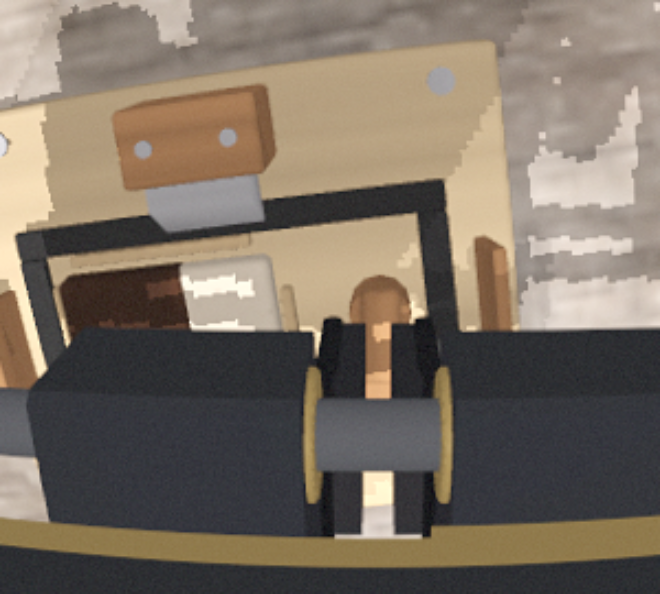

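View pics/t3.png

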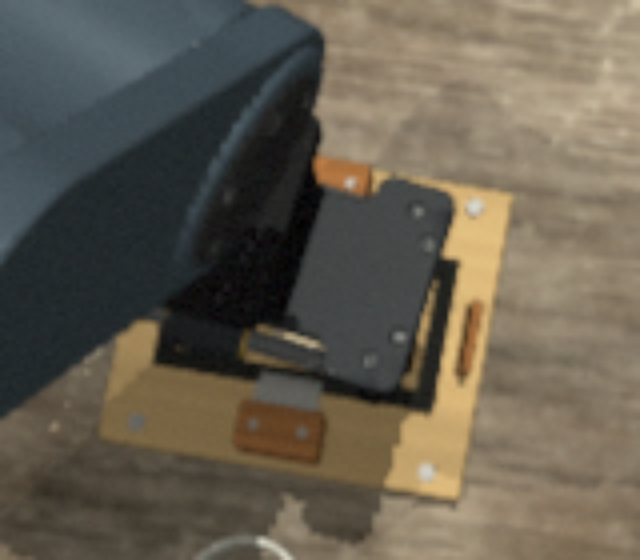

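Run:
```python
from h import *
for i in range(3):
    o=robot.get_obs(); print(o["grip_width"],o["ft_force"].round(2),o["moment"].round(3),o["position"].round(4)); im,d=robot.camera("wrist")
cv2.imwrite("pics/w4.png",cv2.resize(im[230:400,250:400,::-1],None,fx=5,fy=5,interpolation=cv2.INTER_CUBIC)[:600])
```

```text
0.0047956077841216065 [ 0.04 -1.01 -0.2 ] [ 0.042 -0.006 -0.033] [ 0.4746 -0.0846  0.0325]
0.004753735747969528 [0.22 0.14 0.62] [-0.035 -0.054  0.003] [ 0.4747 -0.0846  0.0325]
0.00488096743113326 [-0.54  0.77  0.29] [ 0.03  -0.033 -0.013] [ 0.4746 -0.0846  0.0325]
```

View pics/w4.png

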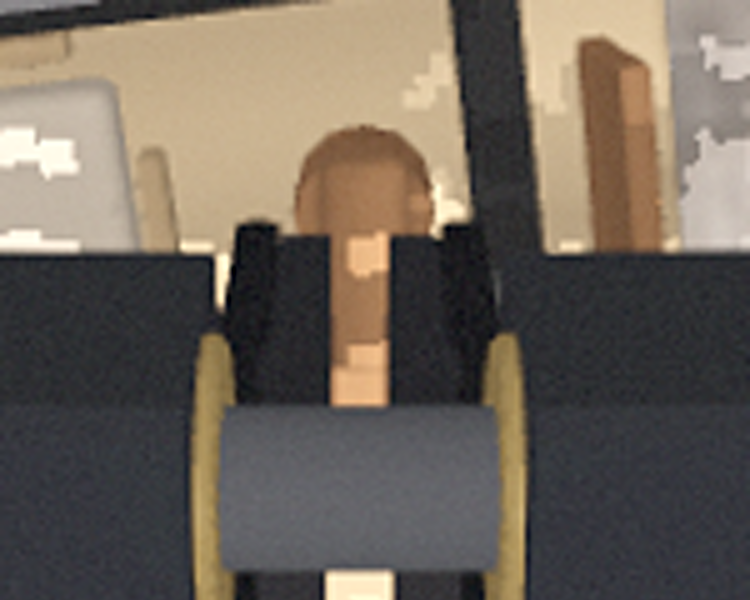

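Run:
```python
from h import *
def wcloud(d,m):
    K=m["mtx"];E=m["extrinsics"];v,u=np.mgrid[:480,:640];a=(u-K[0,2])/K[0,0];b=(v-K[1,2])/K[1,1];r=np.hypot(a,b)+1e-9;t=np.tan(r)/r
    p=np.stack([a*t*d,-b*t*d,-d],-1);return (p-E[:3,3])@E[:3,:3]
z=np.load("w1.npz");P=wcloud(z["d"],z)
c=lambda x,y:P[int(y/4+145),int(x/4+180)].round(4)
for n,p in dict(gripA=(549,310),gripB=(549,380),gripC=(549,346),arm=(548,450),board=(480,250),tile=(380,350),table=(20,400),seal=(145,380),house=(340,125)).items(): print(n,c(*p))
m=robot.camera_model("wrist");im,d=robot.camera("wrist");P=wcloud(d,m)
for y in range(150,420,15): print(y,[tuple(P[int(y/5+230),int(x/5+250)].round(3)) for x in (300,360,420)])
```

```text
gripA [ 0.4657 -0.0815  0.0388]
gripB [ 0.4814 -0.0842  0.0379]
gripC [ 0.4737 -0.0829  0.0374]
arm [ 0.4995 -0.0873  0.0281]
board [ 0.4552 -0.0956  0.0124]
tile [ 0.4726 -0.1212  0.0204]
table [ 0.4753 -0.2185 -0.0005]
seal [ 0.4717 -0.1786  0.0167]
house [ 0.4204 -0.1178  0.0367]
150 [(np.float64(0.47), np.float64(-0.09), np.float64(0.011)), (np.float64(0.463), np.float64(-0.082), np.float64(0.034)), (np.float64(0.472), np.float64(-0.076), np.float64(0.01))]
165 [(np.float64(0.471), np.float64(-0.09), np.float64(0.011)), (np.float64(0.464), np.float64(-0.082), np.float64(0.037)), (np.float64(0.472), np.float64(-0.077), np.float64(0.016))]
180 [(np.float64(0.47), np.float64(-0.09), np.float64(0.021)), (np.float64(0.465), np.float64(-0.082), np.float64(0.038)), (np.float64(0.472), np.float64(-0.077), np.float64(0.022))]
195 [(np.float64(0.471), np.float64(-0.09), np.float64(0.022)), (np.float64(0.467), np.float64(-0.083), np.float64(0.037)), (np.float64(0.473), np.float64(-0.077), np.float64(0.022))]
210 [(np.float64(0.473), np.float64(-0.09), np.float64(0.023)), (np.float64(0.467),
[... 1803 characters left out ...]
087), np.float64(0.082)), (np.float64(0.484), np.float64(-0.086), np.float64(0.039)), (np.float64(0.465), np.float64(-0.078), np.float64(0.082))]
375 [(np.float64(0.464), np.float64(-0.087), np.float64(0.084)), (np.float64(0.491), np.float64(-0.087), np.float64(0.029)), (np.float64(0.466), np.float64(-0.078), np.float64(0.084))]
390 [(np.float64(0.464), np.float64(-0.087), np.float64(0.087)), (np.float64(0.493), np.float64(-0.087), np.float64(0.028)), (np.float64(0.466), np.float64(-0.078), np.float64(0.086))]
405 [(np.float64(0.442), np.float64(-0.082), np.float64(0.135)), (np.float64(0.442), np.float64(-0.079), np.float64(0.136)), (np.float64(0.442), np.float64(-0.076), np.float64(0.136))]
```

```bash
cat >> h.py <<'E'
def wcloud(d,m):
    K=m["mtx"];E=m["extrinsics"];v,u=np.mgrid[:480,:640];a=(u-K[0,2])/K[0,0];b=(v-K[1,2])/K[1,1];r=np.hypot(a,b)+1e-9;t=np.tan(r)/r
    p=np.stack([a*t*d,-b*t*d,-d],-1);return (p-E[:3,3])@E[:3,:3]
E
python3 - <<'E'
from h import *
z=np.load("w1.npz");P=wcloud(z["d"],z)
for v in range(270,300,4): print(v,[(u,P[v,u].round(3)) for u in (228,236,244,250,254)])
im=z["im"];cv2.imwrite("pics/w1f.png",cv2.resize(im[255:385,200:440,::-1],None,fx=3.3,fy=3.3))
E
```

```text
270 [(228, array([ 0.502, -0.174,  0.018])), (236, array([ 0.505, -0.168,  0.011])), (244, array([ 0.506, -0.16 ,  0.012])), (250, array([ 0.508, -0.154,  0.011])), (254, array([ 0.508, -0.15 ,  0.01 ]))]
274 [(228, array([ 0.508, -0.177,  0.011])), (236, array([ 0.509, -0.169,  0.012])), (244, array([ 0.454, -0.113,  0.181])), (250, array([ 0.512, -0.155,  0.011])), (254, array([ 0.512, -0.151,  0.011]))]
278 [(228, array([ 0.512, -0.178,  0.011])), (236, array([ 0.514, -0.17 ,  0.011])), (244, array([ 0.454, -0.112,  0.187])), (250, array([ 0.456, -0.11 ,  0.183])), (254, array([ 0.456, -0.108,  0.183]))]
282 [(228, array([ 0.517, -0.179,  0.01 ])), (236, array([ 0.453, -0.114,  0.193])), (244, array([ 0.454, -0.111,  0.193])), (250, array([ 0.456, -0.109,  0.188])), (254, array([ 0.456, -0.107,  0.188]))]
286 [(228, array([ 0.521, -0.18 ,  0.01 ])), (236, array([ 0.454, -0.114,  0.196])), (244, array([ 0.454, -0.11 ,  0.197])), (250, array([ 0.456, -0.109,  0.193])), (254, array([ 0.456, -0.107,  0.193]))]
290 [(228, array([ 0.525, -0.181,  0.012])), (236, array([ 0.454, -0.113,  0.201])), (244, array([ 0.456, -0.111,  0.197])), (250, array([ 0.456, -0.108,  0.197])), (254, array([ 0.457, -0.106,  0.196]))]
294 [(228, array([ 0.529, -0.182,  0.012])), (236, array([ 0.454, -0.112,  0.205])), (244, array([ 0.456, -0.11 ,  0.201])), (250, array([ 0.456, -0.107,  0.201])), (254, array([ 0.458, -0.106,  0.198]))]
298 [(228, array([ 0.453, -0.114,  0.21 ])), (236, array([ 0.454, -0.111,  0.209])), (244, array([ 0.456, -0.109,  0.205])), (250, array([ 0.457, -0.106,  0.205])), (254, array([ 0.46 , -0.106,  0.199]))]
```

View pics/w1f.png

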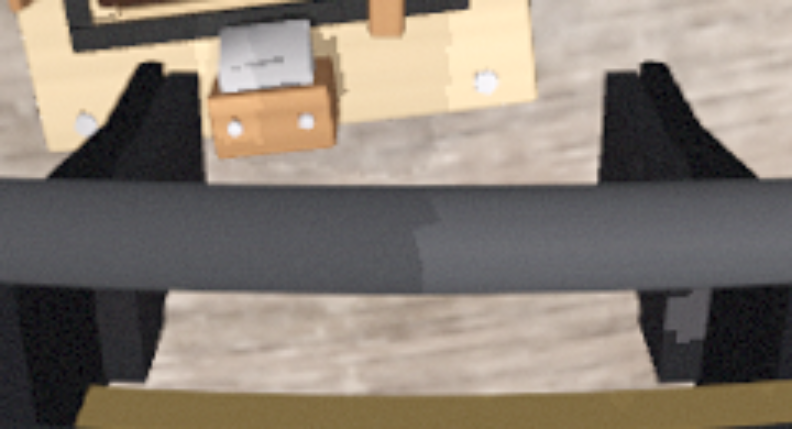

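The depth readings put the fingertips about 19 mm short of the reported TCP. At w1 they read z≈0.18 against TCP 0.16; now they read 0.052 against 0.0325. The fingers also closed to 5 mm over the 9 mm grip, so they shut above it. I'll check this by gently touching the grip top.

Emit:
arm_command([
  [0,0,0.4,0,0.5],
  [0,0,0.8,0,0.5],
  [0,0,0.9,0,0.5],
  [0,0,1.0,0,0.5],
])

```text
time: 4.35
position: [0.4745, -0.0846, 0.0223]
tool_rot: [0.08, 0.997, 0.0, -0.0]
ft_force: [-0.5, 0.6, 0.5]
grip_width: 0.0052
```

Emit:
arm_command([
  [0,0,0.1,0,0.5],
  [0,0,0.2,0,0.5],
  [0,0,0.2,0,0.5],
])

```text
time: 4.72
position: [0.4746, -0.0846, 0.0204]
tool_rot: [0.08, 0.997, 0.0, -0.0]
ft_force: [-0.6, -0.8, 0.5]
grip_width: 0.0049
```

Emit:
arm_command([
  [0,0,0.05,0,0.5],
  [0,0,0.1,0,0.5],
  [0,0,0.1,0,0.5],
])

```text
time: 5.1
position: [0.4746, -0.0846, 0.0194]
tool_rot: [0.08, 0.997, -0.0, -0.0]
ft_force: [0.1, -1.1, 0.1]
grip_width: 0.005
```

Emit:
arm_command([
  [0,0,0.05,0,0.5],
  [0,0,0.1,0,0.5],
  [0,0,0.1,0,0.5],
])

```text
time: 5.48
position: [0.4746, -0.0846, 0.0184]
tool_rot: [0.08, 0.997, 0.0, -0.0]
ft_force: [0.4, 0.1, -0.4]
grip_width: 0.0052
```

Emit:
arm_command([
  [0,0,0.05,0,0.5],
  [0,0,0.1,0,0.5],
  [0,0,0.1,0,0.5],
])

```text
time: 5.85
position: [0.4747, -0.0847, 0.0178]
tool_rot: [0.08, 0.997, -0.0, 0.0]
ft_force: [-0.8, 0.6, 3.7]
grip_width: 0.0052
```

Run:
```python
from h import *
m=robot.camera_model("wrist");im,d=robot.camera("wrist"); cv2.imwrite("pics/w5.png",cv2.resize(im[230:400,250:400,::-1],None,fx=5,fy=5,interpolation=cv2.INTER_CUBIC)[:600])
P=wcloud(d,m); go(.4737,-.0828,.02,1.41)
for v in range(270,300,3): print(v,[tuple(P[v,u].round(4).tolist()) for u in (310,322,334)])
```

```text
t 5.9 pos [ 0.4747 -0.0847  0.0178] psi 1.411 F [-0.6   0.42  4.38] w 0.0055
shift cm [ 0.13  0.17 -0.22] spin 0.001 q6 end~ -1.583
270 [(0.4697, -0.0897, 0.0134), (0.4627, -0.0821, 0.0354), (0.4709, -0.0769, 0.0155)]
273 [(0.469, -0.0894, 0.0198), (0.4631, -0.0821, 0.0384), (0.4711, -0.0771, 0.0197)]
276 [(0.4695, -0.0894, 0.023), (0.4647, -0.0824, 0.0381), (0.4719, -0.0773, 0.0219)]
279 [(0.4635, -0.0878, 0.0427), (0.4659, -0.0826, 0.039), (0.466, -0.077, 0.0409)]
282 [(0.4639, -0.0878, 0.0454), (0.4669, -0.0828, 0.04), (0.4658, -0.0771, 0.045)]
285 [(0.4636, -0.0876, 0.0498), (0.4692, -0.0831, 0.0381), (0.4652, -0.0772, 0.0501)]
288 [(0.4641, -0.0876, 0.0521), (0.4708, -0.0834, 0.038), (0.4648, -0.0773, 0.0544)]
291 [(0.4644, -0.0876, 0.0547), (0.4722, -0.0836, 0.0384), (0.4659, -0.0774, 0.055)]
294 [(0.4644, -0.0875, 0.0579), (0.4739, -0.0839, 0.038), (0.465, -0.0775, 0.0602)]
297 [(0.4636, -0.0872, 0.0628), (0.4752, -0.0841, 0.0386), (0.4661, -0.0777, 0.0608)]
```

View pics/w5.png

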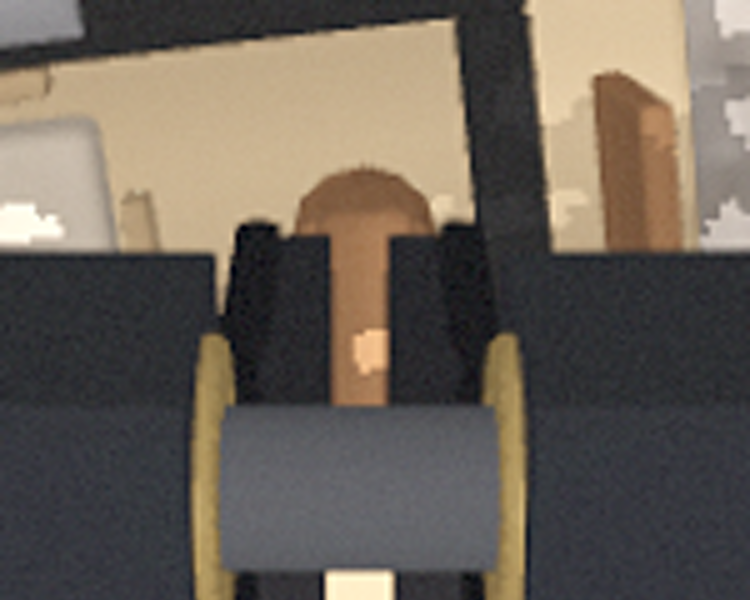

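Contact at reported z≈0.018 on the grip top (0.039), so the real fingertips are about 20.5 mm above the reported TCP. I'll lift, open, and go down to a true tip height of about 0.031.

Emit:
arm_command([
  [0,0,-0.5,0,2.6],
  [0,0,-0.5,0,2.6],
  [0,0,-0.5,0,2.6],
  [0,0,0.2,0,2.6],
  [0,0,0.65,0,2.6],
])

```text
time: 6.52
position: [0.4744, -0.0845, 0.0103]
tool_rot: [0.08, 0.997, 0.0, -0.0]
ft_force: [-0.5, -0.6, 0.6]
grip_width: 0.0258
```

Emit:
arm_command([
  [0,0,0,0,1.4],
  [0,0,0,0,0.5],
  [0,0,0,0,0.5],
  [0,0,0,0,0.5],
], newtons=15)

```text
time: 7.02
position: [0.4747, -0.0842, 0.0109]
tool_rot: [0.08, 0.997, 0.0, 0.0]
ft_force: [2.2, 3.8, -0.9]
grip_width: 0.0083
```

Emit:
arm_command([
  [0,0.1,0,0,0.5],
  [0,0.1,0,0.1,0.5],
  [0,0.1,0,0.2,0.5],
  [0,0.1,0,0.3,0.5],
  [0,0.1,0,0.4,0.5],
], newtons=20)

```text
time: 7.65
position: [0.4748, -0.0839, 0.011]
tool_rot: [0.278, 0.961, -0.0, 0.0]
ft_force: [0.2, 0.2, -1.3]
grip_width: 0.0086
```

Run:
```python
from h import *
go(.4737,-.083,.0105,-.04);print(robot.get_obs()["moment"])
im,d=robot.camera("wrist"); cv2.imwrite("pics/w6.png",cv2.resize(im[130:400,150:450,::-1],None,fx=2.2,fy=2.2))
```

```text
t 7.65 pos [ 0.4748 -0.0839  0.011 ] psi 1.0082 F [ 0.19  0.22 -1.35] w 0.0086
shift cm [0.14 0.02 0.05] spin 1.048 q6 end~ -0.133
[ 0.08007165 -0.06201809  0.00879622]
```

View pics/w6.png

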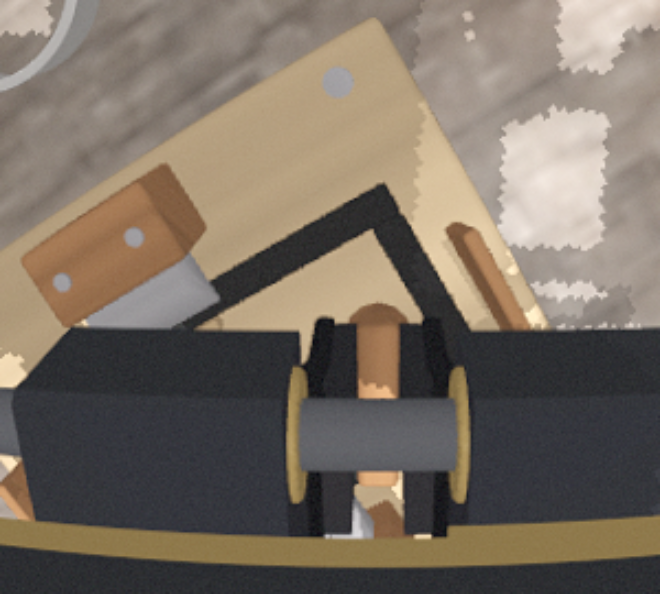

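The grip turns with the fingers: it still lies straight between them at u≈378 while the board has rotated in view, and the forces are low. I'll keep turning.

Emit:
arm_command([
  [0,0,0,0.12,0.5],
  [0,0,0,0.24,0.5],
  [0,0,0,0.36,0.5],
  [0,0,0,0.48,0.5],
  [0,0,0,0.6,0.5],
])

```text
time: 8.32
position: [0.475, -0.0837, 0.011]
tool_rot: [0.549, 0.836, 0.0, 0.0]
ft_force: [1.4, 2.3, -3.2]
grip_width: 0.0087
```

Run:
```python
from h import *
go(.4737,-.083,.0105,-.04);print(robot.get_obs()["moment"])
```

```text
t 8.32 pos [ 0.475  -0.0837  0.011 ] psi 0.4087 F [ 1.37  2.32 -3.18] w 0.0087
shift cm [ 0.12 -0.1   0.05] spin 0.449 q6 end~ -0.133
[ 0.24467434 -0.13127539  0.02297449]
```

Emit:
arm_command([
  [0,0,0,0.12,0.5],
  [0,0,0,0.24,0.5],
  [0,0,0,0.34,0.5],
  [0,0,0,0.42,0.5],
  [0,0,0,0.44,0.5],
])

```text
time: 8.95
position: [0.4753, -0.0837, 0.0109]
tool_rot: [0.717, 0.697, 0.0, 0.0]
ft_force: [2.0, 2.0, -2.4]
grip_width: 0.0085
```

Run:
```python
from h import *
go(.4737,-.083,.0105,-.04);print(robot.get_obs()["moment"])
im,d=robot.camera("wrist"); cv2.imwrite("pics/w7.png",im[:,:,::-1])
im,d=robot.camera("side"); cv2.imwrite("pics/s7.png",cv2.resize(im[200:380,260:460,::-1],None,fx=3,fy=3))
```

```text
t 8.95 pos [ 0.4753 -0.0837  0.0109] psi -0.0282 F [ 1.96  2.03 -2.44] w 0.0085
shift cm [ 0.06 -0.16  0.04] spin 0.012 q6 end~ -0.133
[ 0.35043188 -0.25153097  0.08821923]
```

View pics/w7.png

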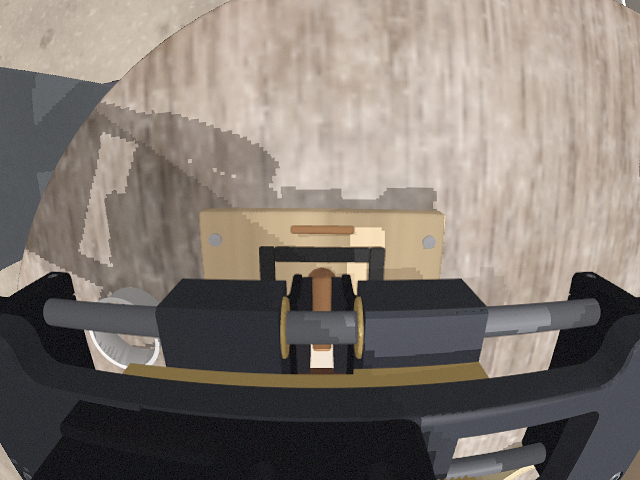

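View pics/s7.png

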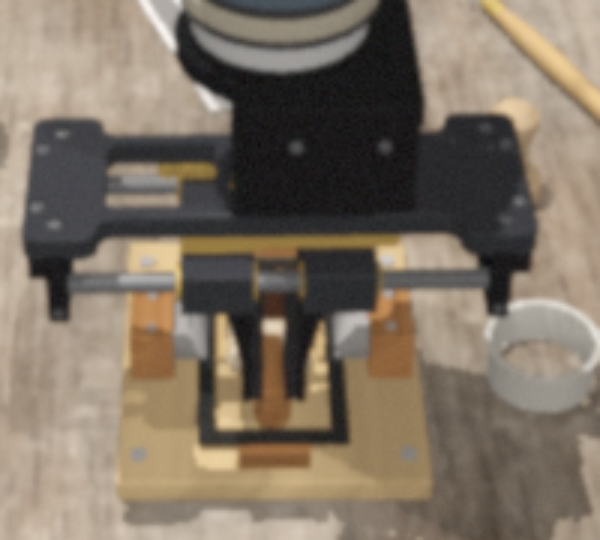

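The turnbutton arm now points toward the far (−y) end over the tile, and the grip is at u≈321, straight along the board. I'll release it and lift.

Emit:
arm_command([
  [0,0,0,0,3.0],
  [0,0,0,0,3.0],
  [0,0,-2,0,3.0],
  [0,0,-6,0,5.0],
  [0,0,-12,0,5.0],
])

```text
time: 9.68
position: [0.4731, -0.0834, 0.131]
tool_rot: [0.717, 0.697, -0.001, -0.002]
ft_force: [1.0, -0.3, -0.1]
grip_width: 0.0426
```

Run:
```python
from h import *
go(.48,-.376,.14,.32)
im,d=robot.camera("side"); cv2.imwrite("pics/s8.png",cv2.resize(im[200:380,260:460,::-1],None,fx=3,fy=3))
```

```text
t 9.68 pos [ 0.4731 -0.0834  0.131 ] psi -0.0288 F [ 1.04 -0.33 -0.1 ] w 0.0426
shift cm [-29.23   1.53  -0.94] spin -0.349 q6 end~ -0.984
```

View pics/s8.png

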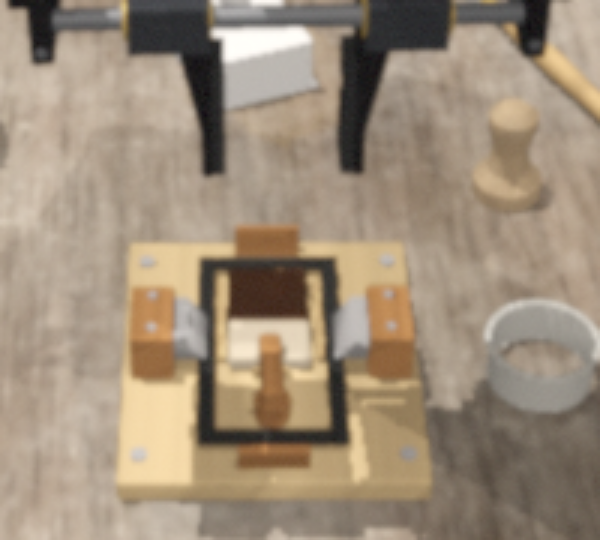

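The side view shows the arm lying straight over the pale end of the tile, and the tile is still in its recess. Next is the cover.

Emit:
arm_command([
  [-5,0.2,-1,-0.05,5.0],
  [-11,0.5,-1,-0.12,5.0],
  [-17,0.9,-1,-0.2,5.0],
  [-23,1.2,-1,-0.28,5.0],
  [-29,1.5,-1,-0.35,5.0],
])

```text
time: 10.35
position: [0.4807, -0.3758, 0.1408]
tool_rot: [0.584, 0.812, -0.0, -0.0]
ft_force: [1.0, -0.1, -0.4]
grip_width: 0.0498
```

Emit:
arm_command([
  [0,0,0,0,5.0],
  [0,0,0,0,5.0],
])

```text
time: 10.6
position: [0.4803, -0.3732, 0.1403]
tool_rot: [0.585, 0.811, 0.0, -0.001]
ft_force: [0.0, 0.7, 0.2]
grip_width: 0.05
```

Run:
```python
from h import *
go(.48,-.376,.14,.32)
m=robot.camera_model("wrist");im,d=robot.camera("wrist"); cv2.imwrite("pics/w9.png",im[:,:,::-1]);np.savez("w9.npz",im=im,d=d,mtx=m["mtx"],extrinsics=m["extrinsics"])
```

```text
t 10.6 pos [ 0.4803 -0.3732  0.1403] psi 0.3199 F [0.03 0.72 0.16] w 0.05
shift cm [-0.26 -0.12  0.03] spin -0.0 q6 end~ -0.984
```

View pics/w9.png

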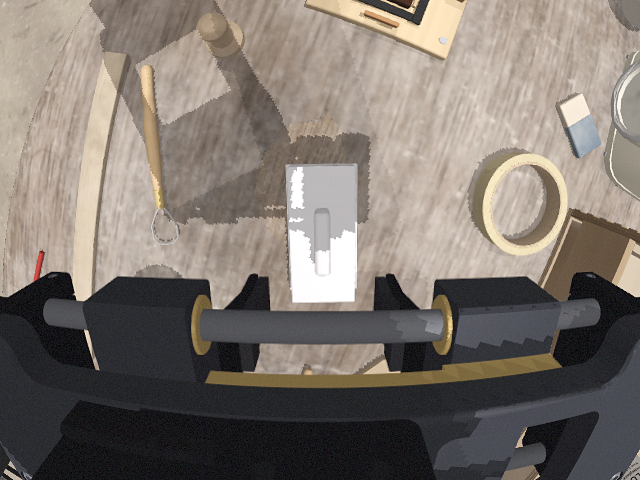

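Run:
```python
from h import *
z=np.load("w9.npz");P=wcloud(z["d"],z)
k=(P[...,2]>.026)&(P[...,2]<.04)&(np.hypot(P[...,0]-.48,P[...,1]+.376)<.075)
q=P[k][:,:2].astype(np.float32);print(k.sum(),cv2.minAreaRect(q), "z",np.median(P[k][:,2]))
cn,_=cv2.findContours(k.astype(np.uint8),0,1)
r=(P[...,2]>.046)&(P[...,2]<.07)&(np.hypot(P[...,0]-.48,P[...,1]+.376)<.04)
q=P[r][:,:2].astype(np.float32);print(r.sum(),cv2.minAreaRect(q),"z",np.median(P[r][:,2]),q.mean(0))
m=z
print("rib by rays",onz("wrist",322,208,.055,m),onz("wrist",322.5,276,.055,m),"sides",onz("wrist",315,240,.055,m),onz("wrist",330,240,.055,m))
print("top corners",[onz("wrist",*p,.032,m).round(4).tolist() for p in [(286,164),(357,163),(356,302),(292,302)]])
cv2.imwrite("pics/w9z.png",cv2.resize(z["im"][155:310,270:370,::-1],None,fx=3.8,fy=3.8,interpolation=cv2.INTER_CUBIC))
```

```text
7900 ((0.4820205271244049, -0.3782891035079956), (0.05593249574303627, 0.11633754521608353), 19.143396377563477) z 0.031339801762966364
1057 ((0.48185011744499207, -0.3778028190135956), (0.012257693335413933, 0.04977009445428848), 18.625917434692383) z 0.05485715108587833 [ 0.48154685 -0.37663737]
rib by rays [ 0.47309237 -0.35121793  0.055     ] [ 0.49017854 -0.40159866  0.055     ] sides [ 0.4757648  -0.37599178  0.055     ] [ 0.48644071 -0.37245772  0.055     ]
top corners [[0.4366, -0.3306, 0.032], [0.4891, -0.3124, 0.032], [0.5281, -0.4238, 0.032], [0.4756, -0.4412, 0.032]]
```

View pics/w9z.png

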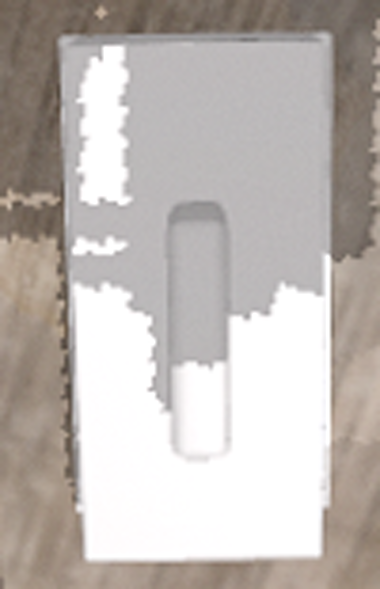

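```bash
python3 -c "
from h import *
go(.4817,-.377,.0125,.33)"
```

```text
t 10.65 pos [ 0.4805 -0.3723  0.1404] psi 0.3212 F [-0.24  0.02 -0.86] w 0.0503
shift cm [-0.51 -0.02 12.79] spin -0.009 q6 end~ -0.994
```

Emit:
arm_command([
  [-0.5,0,4,-0.01,3.0],
  [-0.5,0,8,-0.01,3.0],
  [-0.5,0,10,-0.01,3.0],
  [-0.5,0,11.4,-0.01,3.0],
  [-0.5,0,11.4,-0.01,3.0],
])

```text
time: 11.28
position: [0.4827, -0.3771, 0.0263]
tool_rot: [0.58, 0.814, 0.0, -0.001]
ft_force: [0.6, -0.1, 0.2]
grip_width: 0.0307
```

Run:
```python
from h import *
go(.4817,-.377,.0125,.33)
m=robot.camera_model("wrist");im,d=robot.camera("wrist"); cv2.imwrite("pics/w10.png",cv2.resize(im[130:400,150:490,::-1],None,fx=2.2,fy=2.2))
```

```text
t 11.28 pos [ 0.4827 -0.3771  0.0263] psi 0.3323 F [ 0.55 -0.12  0.17] w 0.0307
shift cm [ 0.04 -0.09  1.38] spin 0.002 q6 end~ -0.994
```

View pics/w10.png

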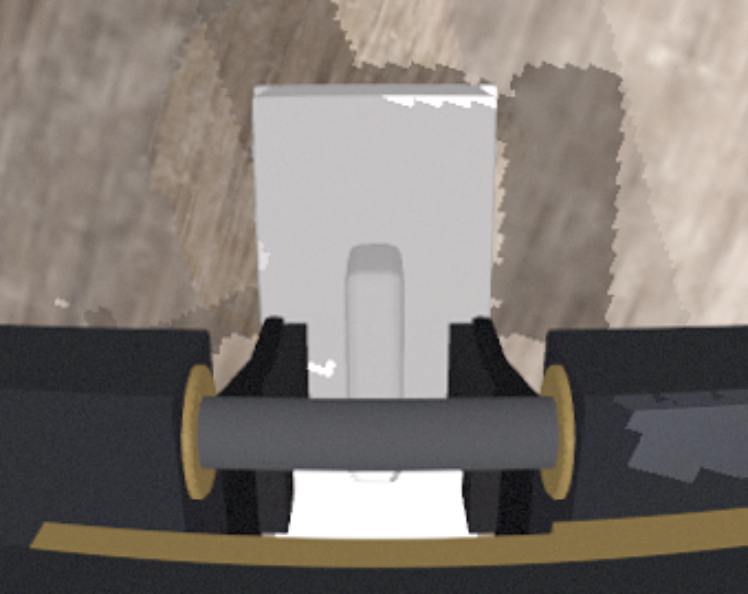

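The rib (u 347–403) lies centred between the fingers (307–448). I'll lower the hand and grip.

Emit:
arm_command([
  [0,0,0.7,0,3.0],
  [0,0,1.2,0,3.0],
  [0,0,1.35,0,2.0],
  [0,0,1.35,0,0.8],
  [0,0,1.35,0,0.8],
], newtons=30)

```text
time: 11.95
position: [0.4829, -0.3788, 0.0135]
tool_rot: [0.581, 0.814, -0.0, 0.0]
ft_force: [0.6, -0.2, -0.8]
grip_width: 0.0118
```

Emit:
arm_command([
  [0,0,0,0,0.8],
  [0,0,0,0,0.8],
], newtons=40)

```text
time: 12.2
position: [0.4829, -0.3788, 0.0135]
tool_rot: [0.581, 0.814, -0.0, 0.0]
ft_force: [-1.1, -0.9, 0.0]
grip_width: 0.0115
```

Emit:
arm_command([
  [0,0,-1,0,0.8],
  [0,0,-4,0,0.8],
  [0,0,-8,0,0.8],
  [0,0,-10,0,0.8],
  [0,0,-10,0,0.8],
])

```text
time: 12.82
position: [0.484, -0.3797, 0.1158]
tool_rot: [0.581, 0.814, -0.001, 0.002]
ft_force: [-0.4, -0.4, -1.7]
grip_width: 0.0115
```

Run:
```python
from h import *
go(.4725,-.1205,.115,-.04)
o=robot.get_obs();m=robot.camera_model("wrist");im,d=robot.camera("wrist"); cv2.imwrite("pics/w11.png",im[:,:,::-1])
P=wcloud(d,m);_,M=psi_now(o);T=(P-o["position"])@M
cv2.imwrite("pics/x.png",im[:,:,::-1]);np.savez("w11.npz",T=T,im=im)
```

```text
t 12.82 pos [ 0.484  -0.3797  0.1158] psi 0.3311 F [-0.36 -0.4  -1.67] w 0.0115
shift cm [ 2.489e+01  7.340e+00 -2.000e-02] spin 0.371 q6 end~ -0.21
```

View pics/w11.png

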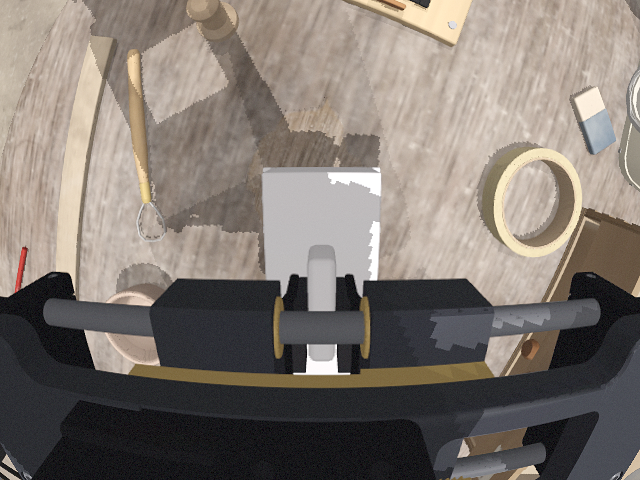

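Run:
```python
from h import *
z=np.load("w11.npz");T=z["T"]
for v in [170,173,180,246,250,255,275,355,359]: print(v,T[v,322].round(4),T[v,270].round(4),T[v,374].round(4))
o=robot.get_obs();_,M=psi_now(o);m=robot.camera_model("wrist")
def ray_tool(u,v,tz):
    c,dd=ray("wrist",u,v,m); c=(c-o["position"])@M; dd=dd@M; return (c+dd*(tz-c[2])/dd[2]).round(4)
print("front top edge",ray_tool(264,169.5,-.0185),ray_tool(380,169.5,-.0185)); print("rib ends",ray_tool(321,245.5,-.0415),ray_tool(322,361,-.0415))
```

```text
170 [ 0.0587  0.0001 -0.01  ] [ 0.0583 -0.0252 -0.003 ] [ 0.0585  0.025  -0.0057]
173 [ 0.0579  0.0001 -0.0166] [ 0.0582 -0.0231 -0.0184] [ 0.0582  0.0233 -0.0182]
180 [ 0.0549  0.0001 -0.0186] [ 0.055  -0.0233 -0.0179] [ 0.0549  0.0235 -0.017 ]
246 [ 0.0257  0.     -0.0231] [ 0.0242 -0.0242 -0.0178] [ 0.0238  0.0245 -0.0165]
250 [ 0.0259  0.     -0.0296] [ 0.022  -0.0244 -0.0172] [ 0.0222  0.0244 -0.0178]
255 [ 0.0252  0.     -0.0346] [ 0.02   -0.0243 -0.0184] [ 0.0197  0.0245 -0.0178]
275 [ 0.0186  0.     -0.0407] [ 0.0097 -0.0248 -0.0179] [ 0.01    0.0248 -0.0186]
355 [-0.02    0.     -0.0413] [ 0.0284 -0.0113 -0.1155] [ 0.0281  0.0112 -0.1151]
359 [-0.022   0.     -0.0416] [ 0.0264 -0.0116 -0.1142] [ 0.027   0.0113 -0.115 ]
front top edge [ 0.0599 -0.0258 -0.0185] [ 0.0598  0.0259 -0.0185]
rib ends [ 0.0314 -0.0004 -0.0415] [-0.0232  0.     -0.0415]
```

```bash
python3 -c "
from h import *
go(.4736,-.1218,.115,-.04)"
```

```text
t 12.88 pos [ 0.4831 -0.3788  0.1142] psi 0.331 F [-0.54  0.05 -1.85] w 0.0115
shift cm [24.62  7.45 -0.11] spin 0.371 q6 end~ -0.212
```

Emit:
arm_command([
  [4,1.2,0,0.05,0.8],
  [9,2.7,0,0.15,0.8],
  [14,4.2,0,0.25,0.8],
  [19.5,5.9,0,0.33,0.8],
  [24.6,7.4,0,0.371,0.8],
])

```text
time: 13.5
position: [0.4717, -0.1197, 0.1123]
tool_rot: [0.722, 0.692, -0.0, -0.001]
ft_force: [1.3, 0.5, -0.7]
grip_width: 0.0118
```

Emit:
arm_command([
  [0,0,0,0,0.8],
  [0,0,0,0,0.8],
])

```text
time: 13.75
position: [0.4731, -0.1221, 0.1129]
tool_rot: [0.721, 0.693, -0.0, -0.0]
ft_force: [0.0, 0.2, -1.0]
grip_width: 0.0118
```

Run:
```python
from h import *
go(.4736,-.1218,.115,-.04)
m=robot.camera_model("wrist");im,d=robot.camera("wrist"); cv2.imwrite("pics/w12.png",im[:,:,::-1]);np.savez("w12.npz",im=im,d=d,mtx=m["mtx"],extrinsics=m["extrinsics"])
im,d=robot.camera("side"); cv2.imwrite("pics/s12.png",cv2.resize(im[170:380,250:470,::-1],None,fx=2.8,fy=2.8))
```

```text
t 13.75 pos [ 0.4731 -0.1221  0.1129] psi -0.0389 F [ 0.04  0.22 -1.03] w 0.0118
shift cm [ 0.03  0.05 -0.21] spin 0.001 q6 end~ -0.212
```

View pics/w12.png

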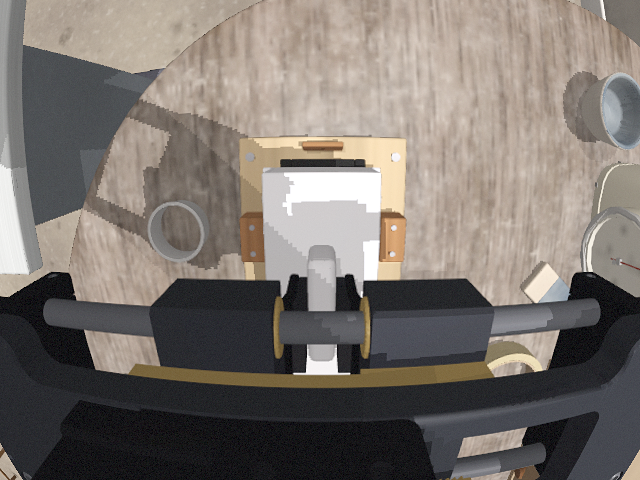

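View pics/s12.png

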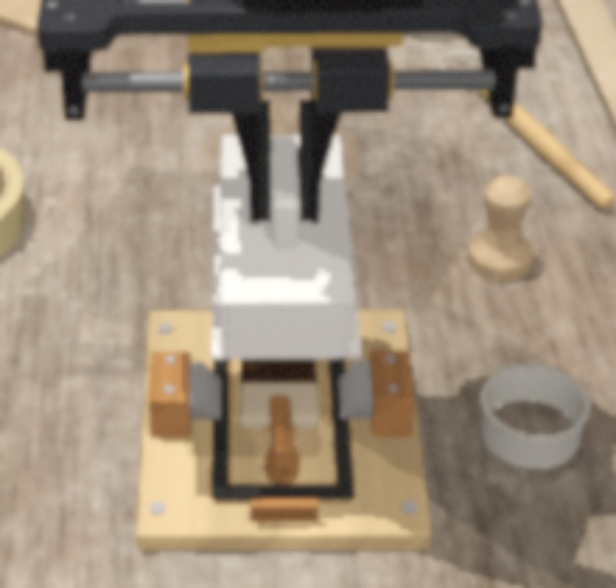

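Run:
```python
from h import *
z=np.load("w12.npz");im=z["im"]
cv2.imwrite("pics/w12z.png",cv2.resize(im[125:265,225:420,::-1],None,fx=4,fy=4,interpolation=cv2.INTER_CUBIC))
```

```text
(no output)
```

View pics/w12z.png

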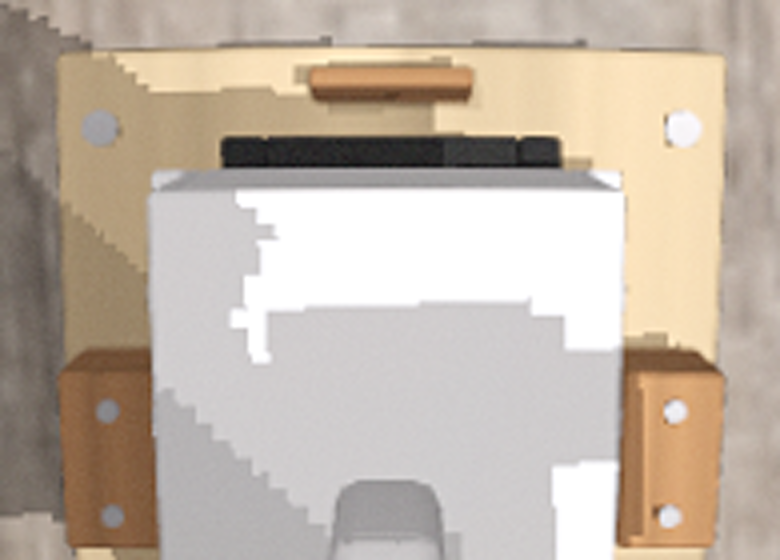

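Run:
```python
from h import *
o=robot.get_obs();_,M=psi_now(o);z=np.load("w12.npz");m=z
def rt(x,y,zw):
    p=onz("wrist",(x+.5)/4-.5+225,(y+.5)/4-.5+125,zw,m); return ((p-o["position"])@M*1000).round(1)
print("board corners",rt(60,54,.012),rt(724,56,.012))
print("seal front corners",rt(221,138,.018),rt(560,137,.018))
ct=o["position"][2]+.0185
print("cover top corners",rt(150,190,ct),rt(622,193,ct),"rim",rt(152,172,ct-.032),rt(620,172,ct-.032))
print("housing tops outer",rt(61,373,.037),rt(723,373,.037))
print(o["position"])
```

```text
board corners [ 76.2 -63.9 101. ] [ 76.   63.5 101.1]
seal front corners [ 59.5 -32.1  95.1] [59.8 31.1 95.1]
cover top corners [ 59.7 -27.3 -18.5] [ 59.4  25.2 -18.5] rim [ 59.3 -32.2  13.5] [59.4 29.9 13.5]
housing tops outer [ 18.6 -60.1  76.1] [18.9 59.8 76.1]
[ 0.47344617 -0.12325504  0.11309013]
```

Relative to the hand, the cover rim (59.3 mm ahead), seal (59.6 mm) and board edge (76.1 − 17 = 59.1 mm) agree within about 0.5 mm. Laterally they agree within 1 mm. I'll go down.

Emit:
arm_command([
  [0,0,2,0,0.8],
  [0,0,4,0,0.8],
  [0,0,5.2,0,0.8],
  [0,0,5.8,0,0.8],
  [0,0,5.8,0,0.8],
], newtons=50)

```text
time: 14.48
position: [0.473, -0.1224, 0.0552]
tool_rot: [0.721, 0.693, -0.0, -0.0]
ft_force: [0.4, 0.2, -1.6]
grip_width: 0.0114
```

Emit:
arm_command([
  [0,0,0.2,0,0.8],
  [0,0,0.4,0,0.8],
  [0,0,0.6,0,0.8],
  [0,0,0.6,0,0.8],
])

```text
time: 14.98
position: [0.4729, -0.1219, 0.0494]
tool_rot: [0.721, 0.693, -0.0, -0.0]
ft_force: [-0.6, -0.4, -1.2]
grip_width: 0.012
```

Run:
```python
from h import *
go(.4736,-.1218,.028,-.04)
im,d=robot.camera("wrist"); cv2.imwrite("pics/w13.png",im[:,:,::-1])
im,d=robot.camera("side"); cv2.imwrite("pics/s13.png",cv2.resize(im[170:380,250:470,::-1],None,fx=2.8,fy=2.8))
```

```text
t 14.97 pos [ 0.4729 -0.1219  0.0494] psi -0.0399 F [-0.56 -0.43 -1.17] w 0.012
shift cm [0.01 0.07 2.14] spin 0.0 q6 end~ -0.212
```

View pics/s13.png

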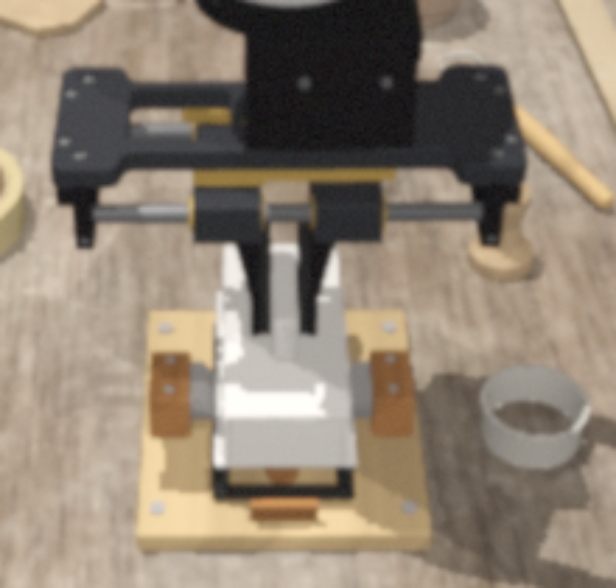

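View pics/w13.png

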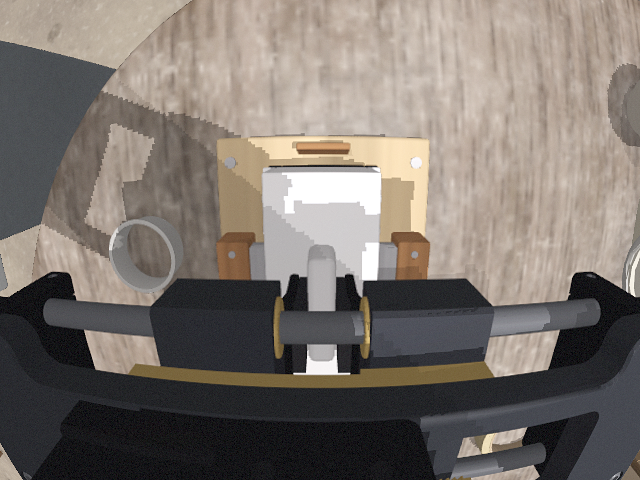

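The cover (wrist view u 263–381) sits centred between the housings (218–255 and 392–428), and the side view shows it clear of the guides. I'll press down in small steps.

Emit:
arm_command([
  [0,0,0.1,0,0.8],
  [0,0,0.2,0,0.8],
  [0,0,0.3,0,0.8],
  [0,0,0.4,0,0.8],
], newtons=60)

```text
time: 15.58
position: [0.473, -0.122, 0.0454]
tool_rot: [0.721, 0.693, -0.0, -0.0]
ft_force: [0.4, -0.4, -1.0]
grip_width: 0.0116
```

Emit:
arm_command([
  [0,0,0.1,0,0.8],
  [0,0,0.2,0,0.8],
  [0,0,0.3,0,0.8],
  [0,0,0.4,0,0.8],
])

```text
time: 16.08
position: [0.473, -0.122, 0.0414]
tool_rot: [0.721, 0.693, -0.0, 0.0]
ft_force: [-1.0, -0.6, -1.0]
grip_width: 0.0117
```

Emit:
arm_command([
  [0,0,0.1,0,0.8],
  [0,0,0.2,0,0.8],
  [0,0,0.3,0,0.8],
  [0,0,0.3,0,0.8],
])

```text
time: 16.58
position: [0.4736, -0.1224, 0.0389]
tool_rot: [0.721, 0.693, 0.0, 0.001]
ft_force: [0.5, -0.1, 4.7]
grip_width: 0.0116
```

Emit:
arm_command([
  [0,0,0.1,0,0.8],
  [0,0,0.2,0,0.8],
  [0,0,0.2,0,0.8],
])

```text
time: 16.95
position: [0.4737, -0.1224, 0.0371]
tool_rot: [0.721, 0.693, 0.0, 0.001]
ft_force: [-0.1, 0.5, 6.9]
grip_width: 0.0119
```

Contact with the catches begins as expected at 0.039, with almost no sideways force. I'll keep pressing.

Emit:
arm_command([
  [0,0,0.1,0,0.8],
  [0,0,0.2,0,0.8],
  [0,0,0.2,0,0.8],
])

```text
time: 17.32
position: [0.4738, -0.1225, 0.0354]
tool_rot: [0.721, 0.693, 0.0, 0.001]
ft_force: [1.0, 1.1, 9.8]
grip_width: 0.0113
```

Emit:
arm_command([
  [0,0,0.1,0,0.8],
  [0,0,0.2,0,0.8],
  [0,0,0.2,0,0.8],
])

```text
time: 17.7
position: [0.4733, -0.1222, 0.0323]
tool_rot: [0.721, 0.693, 0.0, 0.0]
ft_force: [1.1, -1.8, 3.4]
grip_width: 0.0114
```

Emit:
arm_command([
  [0,0,0.1,0,0.8],
  [0,0,0.15,0,0.8],
  [0,0,0.15,0,0.8],
])

```text
time: 18.08
position: [0.4728, -0.1219, 0.0307]
tool_rot: [0.721, 0.693, -0.0, -0.0]
ft_force: [0.9, -1.1, 0.8]
grip_width: 0.0116
```

Emit:
arm_command([
  [0,0,0.1,0,0.8],
  [0,0,0.15,0,0.8],
  [0,0,0.15,0,0.8],
])

```text
time: 18.45
position: [0.473, -0.1219, 0.0298]
tool_rot: [0.721, 0.693, 0.0, 0.0]
ft_force: [0.4, 0.7, 4.8]
grip_width: 0.0116
```

Emit:
arm_command([
  [0,0,0.1,0,0.8],
  [0,0,0.15,0,0.8],
  [0,0,0.15,0,0.8],
])

```text
time: 18.82
position: [0.4731, -0.1219, 0.0285]
tool_rot: [0.721, 0.693, 0.0, 0.0]
ft_force: [0.6, 1.0, 7.6]
grip_width: 0.0116
```

Emit:
arm_command([
  [0,0,0.05,0,0.8],
  [0,0,0.1,0,0.8],
  [0,0,0.1,0,0.8],
  [0,0,0.1,0,0.8],
])

```text
time: 19.32
position: [0.4731, -0.1219, 0.028]
tool_rot: [0.721, 0.693, 0.0, 0.0]
ft_force: [-0.2, 0.5, 11.5]
grip_width: 0.0113
```

Run:
```python
from h import *
go(.4736,-.1218,.028,-.04)
m=robot.camera_model("wrist");im,d=robot.camera("wrist"); cv2.imwrite("pics/w14.png",cv2.resize(im[125:300,190:460,::-1],None,fx=2.9,fy=2.9,interpolation=cv2.INTER_CUBIC));np.savez("w14.npz",im=im,d=d,mtx=m["mtx"],extrinsics=m["extrinsics"])
im,d=robot.camera("side"); cv2.imwrite("pics/s14.png",cv2.resize(im[200:380,270:450,::-1],None,fx=3.3,fy=3.3,interpolation=cv2.INTER_CUBIC))
P=wcloud(np.load("w14.npz")["d"],m); k=(P[...,2]>.04)&(P[...,2]<.055)&(np.hypot(P[...,0]-.4735,P[...,1]+.122)<.07)&(P[...,1]>-.095)
q=P[k]; A=np.c_[q[:,:2]-[.4735,-.122],np.ones(len(q))]; print(len(q),"plane tilt x,y, z0",np.linalg.lstsq(A,q[:,2],rcond=None)[0])
```

```text
t 19.32 pos [ 0.4731 -0.1219  0.028 ] psi -0.0398 F [-0.18  0.53 11.51] w 0.0113
shift cm [ 0.02  0.05 -0.  ] spin 0.0 q6 end~ -0.212
8131 plane tilt x,y, z0 [-0.00179456 -0.00392527  0.04602231]
```

View pics/s14.png

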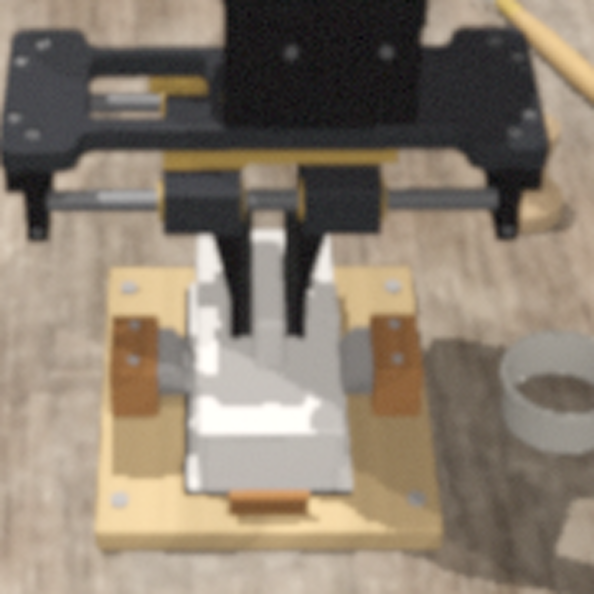

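View pics/w14.png

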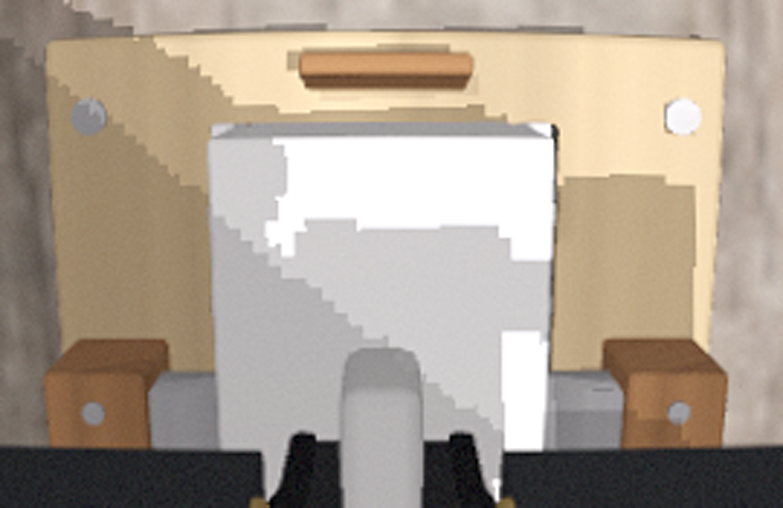

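The cover sits level (tilt under 0.005 rad) with its top at 0.046 m, where 0.0465 means fully squeezed. Both catch noses reach the cover walls symmetrically, at u≈215 and 550 in the crop. I'll hold for a moment and confirm before handing in.

Emit:
arm_command([
  [0,0,0,0,0.8],
  [0,0,0,0,0.8],
  [0,0,0,0,0.8],
  [0,0,0,0,0.8],
])

```text
time: 19.92
position: [0.4731, -0.1219, 0.028]
tool_rot: [0.721, 0.693, 0.0, 0.0]
ft_force: [-0.8, 0.9, 11.0]
grip_width: 0.0115
```

Run:
```python
from h import *
im,d=robot.camera("top"); cv2.imwrite("pics/t15.png",im[:,:,::-1])
go(.4731,-.1219,.028,-.04)
```

```text
t 19.98 pos [ 0.4731 -0.1219  0.028 ] psi -0.0399 F [ 0.38  0.39 11.31] w 0.0116
shift cm [ 0. -0. -0.] spin 0.0 q6 end~ -0.212
```

View pics/t15.png

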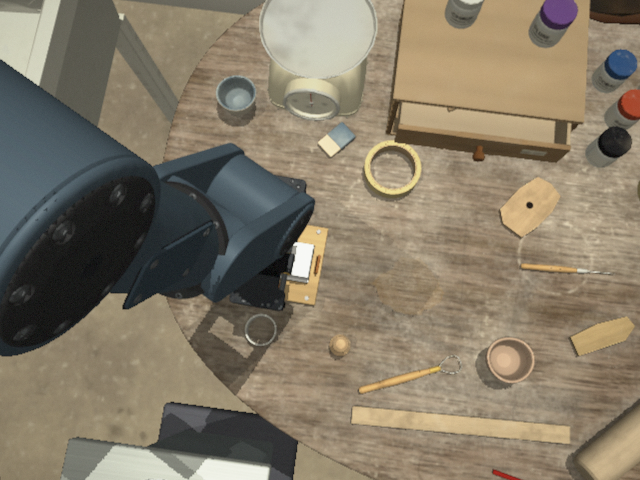

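The spare tile (336,140) and the stamp (340,345) are where they started, and the push holds steady at about 11 N. I'm handing in.

```bash
python3 -c "
from rig import robot
print(robot.hand_in())"
```

```text
the job is handed in; nothing more can be done
None
```

The job is handed in at about 20 s of the 64 s allowed, with the fingers still gripping the rib and pressing the cover down. `hand_in` reports no verdict, so what follows is from my own checks.

- **Turnbutton:** I turned it about 1.45 rad and left it at roughly 0.01 rad from secured, judged by the hand angle. The side view showed its arm straight over the tile, with the tile in its recess. Both have been hidden under the cover since.
- **Cover:** As I pressed, the force rose to about 10 N, then fell to about 1–3 N at the snap. I pressed on to a steady 11 N or so, with no movement.
- **Last checks:** The cover is level within 0.005 rad. Its top is at 0.046 m, where 0.0465 m means fully squeezed. Before the final descent it was centred on the mount within about 1 mm. Both catch noses look sprung in against the cover, and the stamp and spare tile have not moved.
- **Disagreement:** The first grip on the turnbutton closed just above it. The real fingertips turned out to sit about 20 mm short of the reported tool point. I confirmed that with a light touch of about 4 N on the grip and corrected for it afterwards.
- **Not measured directly:** The seal squeeze and catch travel are inferred from the force, heights and images.

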